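# Set the nozzle jig and hold its bayonet collar home

## Task

Slide the jig's carriage until the tip of the nozzle standing in it is right under the point of the fixed stylus, and leave it so. Then turn the jig's round knurled lock collar, feeling with light downward pushes, until its hidden keyways drop over the pins on the spigot, and push it fully home, down onto the jig. Finish while still holding the collar down with the gripper (its spring lifts it again if you let go), and leave the loose tools and parts around the jig where they are.

Things in the scene. Friction and masses are not known exactly. Their poses are not given: they have to be found in the camera images.
- jig: fixed dark steel base plate, 140 (its x) x 300 (its y) x 12 mm, bolted flat to the bench. Origin: centre of the plate's underside, on the bench. Its y runs along the carriage's slide; the collar stands at its -y end, the carriage and the stylus arm at its +y end. Its place and yaw vary
- carriage (a joint): slide of the carriage along the jig's y, 0 to 0.10 m, grows toward the jig's +y; about 2 N of friction, stays where it is left. Carriage: aluminium block 96 mm (jig x) x 60 mm (jig y), top 36 mm above the bench; it carries the nozzle and the finger bar
- finger_bar (a point): centre of the top of the carriage's upright finger bar, 101 mm above the bench; the bar is 12 mm thick along the jig's y, 26 mm wide along the jig's x, and stands 65 mm out of the carriage: take it from above across its 12 mm. It stands 60 mm nearer the jig's -x than the nozzle. Site axes parallel to the jig's
- nozzle_tip (a point): top of the steel nozzle fixed upright in the carriage, 76 mm above the bench (nozzle 18 mm across, thin end up); rides with the carriage, exactly on the jig-y line through the stylus
- stylus_tip (a point): point of the fixed downward stylus, 80 mm above the bench, so 4 mm above the passing nozzle tip. It hangs from a grey arm at 100 to 112 mm (highest screw head 115 mm) on a post at the jig's far (+x) side, 37 mm behind the stylus. Does not move; its place along the jig varies
- spigot (a point): centre of the collar's seat, the flat shoulder on the jig 15 mm above the bench; z up. A fixed round spigot 28 mm across rises from it to 56 mm above the bench, with a spring-loaded pad in its top and two opposite pins, 6 mm thick, sticking out 6 mm sideways, hidden by the collar. The pins' angle varies and no listed pose shows it
- collar: knurled steel lock collar, a loose cap over the spigot: 52 mm across, 50 mm tall, 0.15 kg (varies 0.7 to 1.4 times). Origin: centre of its bottom rim, z up. Two hidden opposite keyways inside it, on its own +x and -x, are 12 mm wide (0.15 rad of play either way). From the start they meet the pins after a turn of 0.5 to 2.0 rad counter-clockwise seen from above (or 1.1 to 2.6 clockwise)
- collar_top (a point): centre of the collar's flat closed top. At the start 83 mm above the bench, standing on the spring pad. Pushed down, the collar meets the pins after 5 mm; only with the keyways over the pins does it go 18 mm down in all, to its seat (top 65 mm above the bench). Net spring force about 3 N at the pins, 7 N at the seat; let go, it rises again. Grip it across its sides anywhere; regripping is fine
- union_nut: small six-sided brass nut, 19x22x16 mm, standing on the jig base near its far edge. Bystander; origin at the centre of its underside
- spare_nozzle: loose steel injector nozzle like the one in the jig, 18 mm across, 54 mm tall, upright on the bench behind the jig. Bystander; origin at the centre of its underside
- screwdriver: screwdriver with black handle, 200 mm long, lying behind the jig to the right. Bystander; origin at the centre of its underside
- small_spanner: slim spanner, 164 mm long, 27 mm wide, 7 mm thick, lying along the bench edge in front of the jig. Bystander; origin at the centre of its underside
- hex_key: black L-shaped hex key, 124 mm long, lying right of the jig. Bystander; origin at the centre of its underside
- grease_tin: round blue and white tin, 68 mm across, 34 mm tall, behind the jig. Bystander; origin at the centre of its underside

How it is judged:
By the outcome, as a careful person would: the job done as asked, in the order asked, and still so for the second after the job is handed in, while the arm keeps its last pose, push and grip.
It also fails if it takes over 58 s, if anything falls off the work surface, if the arm or the gripper's body presses on something with over 40 N, if the wrist force passes 120 N, or if a joint passes its speed limit or range.

## Robot

A 6-joint arm with a two-finger parallel gripper is mounted at the origin on a cart in front of the work surface, level with it; the furniture and walls round the work are solid. World frame = base frame: x ahead of the robot, y to its left, z up, the work surface at z = 0. Lengths are in mm, angles in rad, forces in N, time in s.
With the tool pointing down it reaches from about 275 to 750 mm from the base axis. Payload 10.2 kg.
Tool frame: the origin (TCP) lies at the very end of the fingers, on their centre line; the grasp point (between the pads) lies 19 mm behind it (ctrl.hold_point_z is the distance from the TCP to the grasp point, in mm); z points along the fingers, y is the direction in which the jaws open and shut (so a half turn about z gives the same grasp; the last joint's range is limited). The gripper opens to 85 mm and grips with 20 to 120 N. Pads are 22 mm wide; open, the fingers measure 114 mm over their backs; the gripper's body (76 mm by 85 mm) begins 54 mm behind the grasp point. The pads swing forward as they close: fully open they stand 13 mm farther back than shut.
Start: joints at [-1.355, 0.313, 1.498, -0, 1.331, -0.223], TCP at [223.037, -475.274, 231.294] pointing down, gripper open.
Joint ranges: [-2.94, 2.94], [-0.97, 2.17], [0.19, 2.56], [-1.23, 4.37], [0.02, 3.11], [-2.88, 2.88]. Speed limits (rad/s): [2.39, 2.39, 3.01, 3.14, 3.14, 3.14].

## Interface

Orientations are given as a unit quaternion [w, x, y, z].
In Python, from rig import readout, cams, workorder, spotter, ctrl gives the robot as it stands.
- The arm moves only by the tool step_arm, never from a script. Its argument "plan" is text: rows parted by semicolons, each of 5 numbers parted by spaces: the shift along the tool's x, y, z in cm, then the turn about the tool's z in degrees, then the opening in per cent of the stroke, from 0 (shut) to 100 (fully open). In form: x y z twist gripper; .... A call has 1 to 10 rows; each row is the pose to reach, as a shift and turn from the pose commanded when the call began, along the tool's axes at that moment; what a row does not reach only later rows make up. A row lasts 1/10 s, in which the tool goes at most 50 mm and 8.59 degrees, less where a joint would pass 70% of its speed; a pose out of reach is approached as far as the arm can. A call with a gripper value outside its range is refused whole. The fingers move at their own pace and stop on an object; "grip_force" is the grip in N (left out, the last holds). Time passes only in rows, so rows that repeat a pose let the fingers close. It gives the time, the measured TCP pose, the force and the opening at its end, in the units of the state.
- readout.sense(): the state, without advancing time (a new reading comes with each control period).
- cams.capture(name): name is "side" or "top" or "wrist"; returns (picture, depth): 480x640x3 uint8, red, green, blue; 480x640 float32, mm along the optical axis (not along the pixel's ray), 0 where there is no reading.
- cams.camera_info(name): a dict with "vfov" (degrees; the focal length in pixels is half the picture's height over the tangent of half this angle, whatever the lens; pixels are square), "cx", "cy" (the principal point, pixels), "rvec" (rotation vector, rad) and "tvec" (3), from world to camera coordinates, as OpenCV has them. Camera axes: x right, y down, z forward; pixel columns grow to the right and rows downward; lengths in mm; the calibration is good to about 2 mm. A picture is of the moment at which its call begins: read the wrist's pose just before it. camera_info takes no time and is no camera call; for the wrist camera it gives the pose at the moment of the call.
- workorder.finish_job(): hands the job in, once; it reports no verdict.
Trained networks look in the newest picture that a camera, given by its name, has taken for a name from the list of things; names that differ only in an ending like _2 or _b are one class to them, and where a whole thing is asked for, a point or a joint stands for the part that bears it (a point fixed in the world has none). Each returns a list of dicts, best first, with "conf" (0 to 1); they miss things now and then, are a little off and sometimes report something else, mostly with a low value. They report only what shows in the picture. A call takes as long as a camera call.
- spotter.regions_of(camera, target): "pixels" (480x640 bool, what is visible of it) and "extent" ([centre column, centre row, width, height] in pixels, round what is visible of it).
The state is a dict: "time_s": time; "joints": joint angles; "dq": joint speeds; "tau": joint torques, N m; "eef_pos": TCP position; "ee_rot": TCP orientation; "force": force on the tool from outside, world axes, zero at the start; "wrist_torque": the same for the moment, N m; "grip_width": opening from 0.0 (shut) to 1.0 (fully open).
Only numpy, scipy, OpenCV 4.12 (cv2) and the standard library are available. Lean on these libraries where they do the work, as an engineer would, in place of code of your own. Each camera call takes 0.05 s, during which the arm holds its last target. There are 200 camera calls.

## Working session

There is one attempt and no reset: what is moved stays moved. The work goes in short steps, Python scripts to look and compute and a tool call to move; the robot and the scene stay as the last step left them, time stands still between calls to the robot, and variables do not carry over. Pictures are saved under pics/ and viewed, about 8 in all and at most 12, crops included, and the job is handed in when it is done.

Besides the shell and the picture viewer there is one more tool, called after "Request:" as name(argument=value, ...) on one line, values as JSON. step_arm: Moves the arm, as the interface text tells. Its arguments: {"type":"object","properties":{"plan":{"type":"string"},"grip_force":{"type":"number"}},"required":["plan"]}

```bash
ls; mkdir -p pics; cat > h.py <<'E'
import numpy as np, cv2
from rig import readout, cams, workorder, spotter, ctrl
def cam(n):
    i=cams.camera_info(n); f=240/np.tan(np.radians(i['vfov'])/2)
    R=cv2.Rodrigues(np.array(i['rvec'],float))[0]; return f,i['cx'],i['cy'],R,np.array(i['tvec'],float)
def w3(n,D):  # depth->world map
    f,cx,cy,R,t=cam(n); v,u=np.mgrid[:480,:640]
    P=np.stack([(u-cx)/f*D,(v-cy)/f*D,D],-1); return (P-t)@R
def ray(n,u,v,z):  # world point on pixel ray at height z
    f,cx,cy,R,t=cam(n); d=R.T@np.array([(u-cx)/f,(v-cy)/f,1]); o=-R.T@t; return o+d*(z-o[2])/d[2]
def proj(n,p):
    f,cx,cy,R,t=cam(n); q=R@np.array(p,float)+t; return f*q[0]/q[2]+cx,f*q[1]/q[2]+cy
def save(n,im): cv2.imwrite('pics/'+n,im[...,::-1])
E
python3 - <<'E'
from h import *
print(readout.sense()['ee_rot'],ctrl.hold_point_z)
for n in ['top','side']:
    im,D=cams.capture(n); save(n+'0.png',im); np.save(n+'D.npy',D); W=w3(n,D)
    print(n,cams.camera_info(n))
    for t in ['jig','carriage','finger_bar','nozzle_tip','collar','union_nut']:
        for r in spotter.regions_of(n,t)[:1]:
            m=r['pixels']&(D>0); print(t,round(r['conf'],2),np.round(r['extent']),np.round(np.median(W[m],0)),W[m][:,2].max().round())
E
```

```text
pics
[-6.43251171e-04  9.76028275e-01  2.17642811e-01 -6.53007837e-06] 18.700000000000003
top {'vfov': 46.99384056750066, 'cx': 323.68995517372434, 'cy': 236.24889708044446, 'rvec': array([ 2.20379621, -2.22181185,  0.06816047]), 'tvec': array([ -95.95616087,  570.38651216, 1049.03104245])}
jig 0.8 [259. 262. 167. 108.] [515.  29.  13.] 106.0
carriage 0.88 [244. 273.  43.  57.] [505.  46.  36.] 106.0
finger_bar 0.75 [246. 273.  45.  58.] [503.  46.  36.] 106.0
nozzle_tip 0.7 [247. 273.  45.  55.] [505.  46.  36.] 106.0
collar 0.59 [311. 250.  30.  33.] [548. -78.  83.] 90.0
union_nut 0.42 [221. 346.  87.  10.] [362.  86.   5.] 12.0
side {'vfov': 46.36983617432132, 'cx': 316.027727182583, 'cy': 244.90743049603518, 'rvec': array([ 0.00707069, -2.65283274,  1.63544051]), 'tvec': array([ 578.56918733,  139.18020665, 1014.8641518 ])}
jig 0.63 [353. 336. 123. 113.] [508.  78.  14.] 117.0
carriage 0.74 [362. 317.  56.  62.] [491.  61.  37.] 104.0
finger_bar 0.81 [361. 317.  61.  61.] [491.  61.  37.] 104.0
nozzle_tip 0.97 [359. 316.  58.  52.] [490.  61.  37.] 104.0
collar 0.86 [333. 274.  26.  36.] [548. -58.  71.] 88.0
union_nut 0.65 [315. 319.  18.  10.] [581.  19.  25.] 31.0
```

```bash
python3 - <<'E'
import cv2,numpy as np
a=cv2.imread('pics/top0.png')[190:370,160:370];b=cv2.imread('pics/side0.png')[220:420,260:460]
a=cv2.resize(a,(400,343),interpolation=2);b=cv2.resize(b,(400,400),interpolation=2)
c=np.zeros((400,800,3),np.uint8);c[:343,:400]=a;c[:,400:]=b;cv2.imwrite('pics/c0.png',c)
from h import *
D=np.load('topD.npy');W=w3('top',D)
for lo,hi,nm in [(97,104,'bar'),(104,120,'arm'),(8,16,'plate'),(78,90,'collar'),(33,39,'carr')]:
    m=(W[...,2]>lo)&(W[...,2]<hi)&(D>0)&(W[...,0]>380)&(W[...,0]<680)&(abs(W[...,1])<250)
    n,l,s,c=cv2.connectedComponentsWithStats(m.astype(np.uint8))
    for i in range(1,n):
        if s[i,4]>15:
            p=W[l==i]; r=cv2.minAreaRect(p[:,:2].astype(np.float32)); print(nm,s[i,4],p.mean(0).round(1),np.round(r[0]),np.round(r[1]),round(r[2],1))
E
```

```text
bar 89 [475.3  41.5 100.5] [475.  42.] [25. 11.] 13.6
arm 255 [537.2 114.4 111.6] [537. 115.] [52. 15.] 14.2
plate 7442 [520.4  14.5  12.1] [523.  24.] [140. 300.] 14.1
plate 21 [582.6  14.9  12.7] [583.  15.] [8. 9.] 1.4
plate 61 [575.7  89.8  11.6] [575.  90.] [ 5. 47.] 13.3
plate 50 [556.  167.3  11.8] [556. 167.] [ 5. 39.] 15.0
collar 659 [548.2 -77.4  83.2] [549. -78.] [50. 52.] 89.7
carr 1175 [505.5  48.3  36. ] [504.  49.] [96. 60.] 14.4
```

View pics/c0.png

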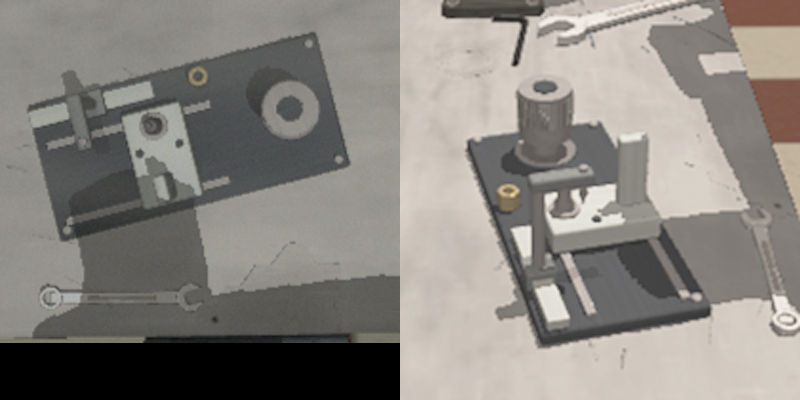

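The jig sits at about (523, 24) with a yaw of about 14°. The crop shows the stylus arm end near (83,143), the bar at (160,185) and the collar at (290,108). The carriage has to move about 56 mm toward +y. I'll hover above the bar first.

Request:
step_arm(plan="44.8 -36.1 0 11.2 100;44.8 -36.1 0 11.2 100;44.8 -36.1 0 11.2 100;44.8 -36.1 0 11.2 100;44.8 -36.1 0 11.2 100;44.8 -36.1 0 11.2 100;44.8 -36.1 0 11.2 100;44.8 -36.1 0 11.2 100;44.8 -36.1 0 11.2 100;44.8 -36.1 0 11.2 100")

```text
time_s: 1.7
eef_pos: [442.8, -23.8, 231.6]
ee_rot: [0.0, 0.993, 0.121, 0.0]
force: [1.5, -1.4, 0.1]
grip_width: 1.001
```

Request:
step_arm(plan="4.6 -5.5 0 0 100;4.6 -5.5 0 0 100;4.6 -5.5 0 0 100;4.6 -5.5 0 0 100;4.6 -5.5 0 0 100")

```text
time_s: 2.2
eef_pos: [473.3, 37.7, 231.3]
ee_rot: [0.0, 0.993, 0.121, -0.0]
force: [0.2, -0.3, -0.4]
grip_width: 0.999
```

```bash
python3 - <<'E'
from h import *
s=readout.sense();print(s['eef_pos'],s['ee_rot'],s['joints'])
im,D=cams.capture('wrist');save('w1.png',im);np.save('w1D.npy',D);W=w3('wrist',D);np.save('w1W.npy',W)
f,cx,cy,R,t=cam('wrist');print(f,-R.T@t,R.T@[0,0,1])
for lo,hi,nm in [(95,104,'bar'),(104,120,'arm'),(72,79,'noz'),(33,39,'carr')]:
    m=(W[...,2]>lo)&(W[...,2]<hi)&(D>0)
    n,l,st,c=cv2.connectedComponentsWithStats(m.astype(np.uint8))
    for i in range(1,n):
        if st[i,4]>40:
            p=W[l==i]; r=cv2.minAreaRect(p[:,:2].astype(np.float32)); print(nm,st[i,4],c[i].round(),p.mean(0).round(1),np.round(r[0],1),np.round(r[1],1),round(r[2],1))
E
```

```text
[473.34710605  37.70551936 231.32491248] [ 1.08658261e-04  9.92678328e-01  1.20787929e-01 -4.84903427e-05] [-1.67818255e-01  2.02121613e-01  1.64143323e+00 -2.44995183e-04
  1.29806887e+00  1.16087690e+00]
409.31002546051485 [554.30650962  57.99694497 373.50798194] [-0.30982002 -0.07597495 -0.94775491]
bar 588 [308. 219.] [477.   42.8  99.8] [476.3  42.8] [25.  11.3] 13.9
arm 2113 [217. 101.] [539. 115. 111.] [538.1 115.8] [51.5 14.5] 14.1
noz 324 [469. 144.] [551.5 -57.   76. ] [550.7 -60.6] [21.7 52.3] 83.0
carr 7249 [309. 159.] [507.8  50.3  35.5] [505.2  49.7] [95.2 59.8] 13.9
carr 130 [449. 140.] [549.9 -55.3  36. ] [550.6 -58. ] [15.1 46.3] 85.5
```

View pics/w1.png

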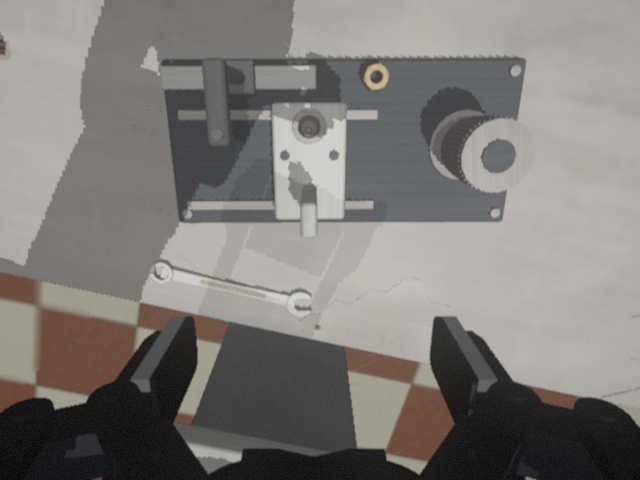

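The wrist view shows the stylus arm centred at column 217 and the nozzle and bar both at column 309. That gives a slide of about 56 mm, and two measurements agree. I'll grip the bar now.

Request:
step_arm(plan="0.4 -0.4 5 0 60;0.4 -0.4 10 0 60;0.4 -0.4 13 0 60;0.4 -0.4 15 0 60;0.4 -0.4 16.2 0 60;0.4 -0.4 16.2 0 60;0.4 -0.4 16.2 0 0;0.4 -0.4 16.2 0 0;0.4 -0.4 16.2 0 0;0.4 -0.4 16.2 0 0", grip_force=30)

```text
time_s: 3.25
eef_pos: [477.1, 43.3, 70.4]
ee_rot: [0.0, 0.993, 0.121, 0.001]
force: [-1.1, -1.1, 7.6]
grip_width: 0.132
```

Request:
step_arm(plan="0 0 0 0 0;0 0 0 0 0;0 0 0 0 0;0 0 0 0 0;0 0 0 0 0")

```text
time_s: 3.75
eef_pos: [477.1, 43.3, 70.4]
ee_rot: [0.0, 0.993, 0.122, 0.001]
force: [-1.7, -0.2, 6.9]
grip_width: 0.134
```

```bash
cat > m.py <<'E'
from h import *
import sys
s=readout.sense();print(s['eef_pos'],s['ee_rot'],s['force'],s['grip_width'])
n=sys.argv[1]
im,D=cams.capture('wrist');save(n+'.png',im);W=w3('wrist',D)
f,cx,cy,R,t=cam('wrist');o=-R.T@t
a=np.radians(13.95);J=np.array([[np.cos(a),np.sin(a),0],[-np.sin(a),np.cos(a),0],[0,0,1]])
j0=np.array([523,24,0]);S=(W-j0)@J.T
print('cam jig',J@(o-j0),'tcp jig',J@(s['eef_pos']-j0))
for lo,hi,nm in [(95,103,'bar'),(106,114,'arm'),(71,79,'noz'),(33,39,'carr')]:
    m=(S[...,2]>lo)&(S[...,2]<hi)&(D>0)&(abs(S[...,0])<75)&(S[...,1]>-50)&(S[...,1]<150)
    k,l,st,c=cv2.connectedComponentsWithStats(m.astype(np.uint8))
    for i in range(1,k):
        if st[i,4]>60:
            p=S[l==i]; q=np.percentile(p,[2,98],axis=0);print(nm,st[i,4],c[i].round(),p.mean(0).round(1),q.round(1).tolist())
E
python3 m.py w2
```

```text
[477.10661     43.26850881  70.38442853] [4.06194104e-04 9.92589340e-01 1.21512854e-01 9.29699475e-04] [-1.66549735 -0.19631697  6.93589675] 0.13431771726610056
cam jig [ 43.32530247  30.27177191 212.6328719 ] tcp jig [-39.89467515  29.76396432  70.38442853]
bar 254 [120.  52.] [54.9 79.9 97.8] [[50.8, 78.6, 95.1], [59.0, 81.3, 102.9]]
bar 3539 [314. 359.] [-36.4  30.2  99.5] [[-52.2, 12.5, 95.4], [-27.1, 47.8, 102.3]]
arm 12840 [ 89. 114.] [ 39.4  83.8 110.8] [[12.5, 78.3, 106.7], [60.7, 91.3, 112.9]]
arm 817 [281. 367.] [-32.6  39.7 109. ] [[-48.5, 36.0, 106.1], [-25.1, 48.8, 113.8]]
arm 809 [345. 368.] [-32.7  20.8 109. ] [[-48.4, 11.8, 106.2], [-25.0, 24.4, 113.8]]
arm 119 [232. 372.] [-31.7  53.8 112.4] [[-32.4, 51.4, 109.5], [-31.0, 57.2, 113.9]]
arm 126 [395. 372.] [-31.7   6.5 112.5] [[-32.3, 3.1, 110.0], [-30.9, 9.0, 113.9]]
noz 368 [150.  63.] [54.3 80.9 75.2] [[49.4, 79.4, 71.3], [60.1, 84.9, 78.9]]
noz 138 [313. 176.] [18.8 30.3 74.5] [[16.6, 28.3, 71.6], [20.5, 32.1, 76.5]]
noz 565 [314. 302.] [-28.3  30.1  75.6] [[-30.6, 18.5, 71.3], [-27.0, 41.8, 78.7]]
carr 129 [186.  71.] [54.3 81.  36.1] [[49.4, 79.6, 33.2], [60.0, 85.2, 38.9]]
carr 21655 [313. 210.] [-4.3 30.3 35.6] [[-50.6, 1.9, 33.8], [35.0, 58.7, 38.5]]
```

Request:
step_arm(plan="0 -0.6 0 0 0;0 -1.5 0 0 0;0 -2.5 0 0 0;0 -3.5 0 0 0;0 -4.5 0 0 0;0 -5.2 0 0 0;0 -5.5 0 0 0;0 -5.5 0 0 0;0 -5.5 0 0 0;0 -5.5 0 0 0")

```text
time_s: 4.8
eef_pos: [463.6, 97.1, 70.4]
ee_rot: [-0.0, 0.993, 0.122, 0.001]
force: [-3.6, 1.8, 8.7]
grip_width: 0.134
```

```bash
python3 m.py w3 ; python3 - <<'E'
from h import *
im,D=cams.capture('side');save('s3.png',cv2.resize(im[270:370,290:430],(800,571),interpolation=2))
E
```

```text
[463.61171371  97.08754576  70.37401313] [-2.44558057e-05  9.92587618e-01  1.21528900e-01  7.39381651e-04] [-3.63735107  1.80217884  8.69206294] 0.13394380307068524
cam jig [ 43.25213796  85.63926712 212.60759267] tcp jig [-40.01713176  85.24897102  70.37401313]
bar 3542 [314. 359.] [-36.5  85.6  99.5] [[-52.2, 68.2, 95.3], [-27.3, 103.2, 102.3]]
arm 11627 [314. 113.] [ 39.6  85.5 111.1] [[12.5, 78.9, 108.6], [60.8, 92.2, 112.8]]
arm 821 [282. 368.] [-32.7  95.1 109.1] [[-48.7, 91.4, 106.1], [-25.1, 104.0, 113.8]]
arm 818 [346. 368.] [-32.7  76.2 109.1] [[-48.5, 67.0, 106.2], [-25.1, 79.9, 113.7]]
arm 125 [232. 372.] [-31.7 109.3 112.5] [[-32.4, 106.9, 110.0], [-30.9, 112.7, 114.0]]
arm 130 [395. 373.] [-31.8  62.  112.5] [[-32.5, 58.5, 109.8], [-31.0, 64.6, 113.9]]
noz 584 [313. 303.] [-28.4  85.8  75.6] [[-30.5, 73.9, 71.5], [-27.1, 97.4, 78.9]]
carr 17370 [313. 218.] [-8.3 85.9 35.4] [[-51.7, 57.1, 33.8], [34.4, 114.4, 37.6]]
```

View pics/w3.png

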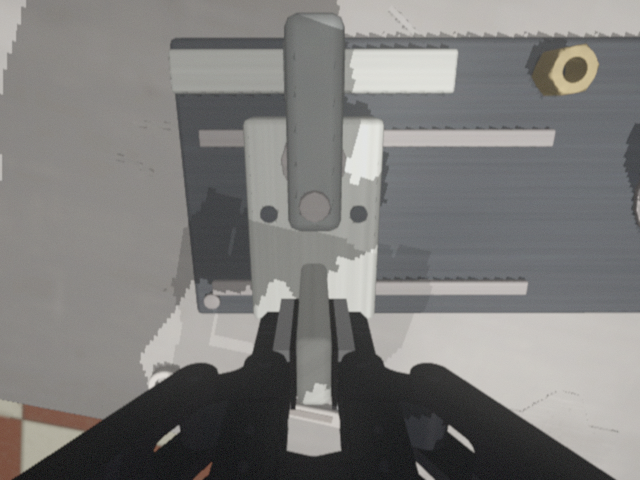

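View pics/s3.png

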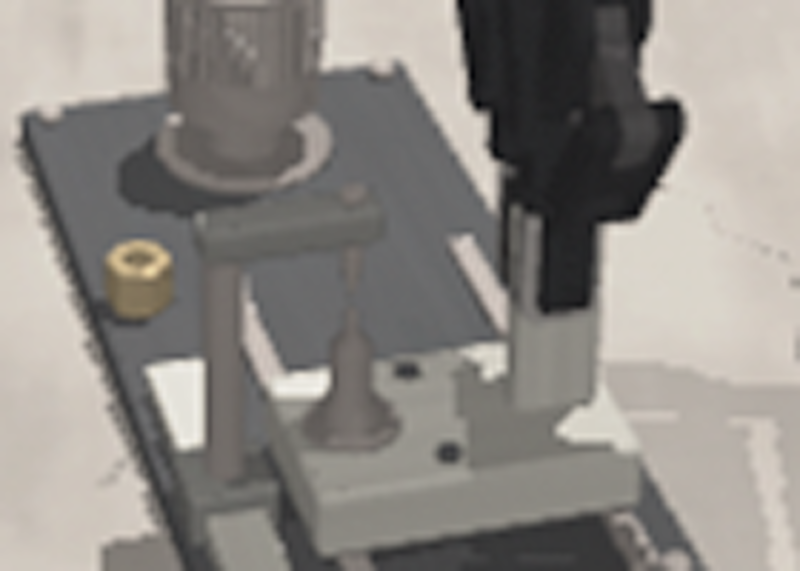

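The wrist view has the screw head at column 314.5, the bar at 314 and the carriage bolt midpoint at 313.5. In the side view the stylus at (350,300) points at the nozzle tip at (350,335). They're aligned to about 0.4 mm, so I'll release, rise and go to the collar.

Request:
step_arm(plan="0 0 0 0 45;0 0 0 0 45;0 0 0 0 45;0 0 0 0 45;0 0 -2 0 45;0 0 -5 0 45;0 0 -9 0 45;0 0 -9 0 45;0 0 -9 0 45")

```text
time_s: 5.8
eef_pos: [463.3, 96.8, 159.5]
ee_rot: [0.0, 0.993, 0.121, 0.001]
force: [0.1, 0.1, -0.9]
grip_width: 0.451
```

Request:
step_arm(plan="4 19 0 79 100;4 19 0 79 100;4 19 0 79 100;4 19 0 79 100;4 19 0 79 100;4 19 0 79 100;4 19 0 79 100;4 19 0 79 100;4 19 0 79 100;4 19 0 79 100")

```text
time_s: 6.8
eef_pos: [547.2, -77.8, 157.6]
ee_rot: [0.0, 0.842, -0.539, -0.001]
force: [0.6, -0.3, -0.1]
grip_width: 1.002
```

```bash
python3 - <<'E'
from h import *
s=readout.sense();print(s['eef_pos'],s['ee_rot'],s['joints'],s['force'])
im,D=cams.capture('wrist');save('w4.png',im);W=w3('wrist',D)
m=(abs(W[...,2]-83)<4)&(D>0)&(np.hypot(W[...,0]-548,W[...,1]+78)<45)
p=W[m];print(m.sum(),p.mean(0),cv2.minAreaRect(p[:,:2].astype(np.float32)),cv2.minEnclosingCircle(p[:,:2].astype(np.float32)))
im,D=cams.capture('top');W=w3('top',D);
for lo,hi,nm in [(97,104,'bar'),(106,120,'arm'),(33,39,'carr')]:
    m=(W[...,2]>lo)&(W[...,2]<hi)&(D>0)&(W[...,0]>430)&(W[...,0]<580)&(W[...,1]>30)&(W[...,1]<180)
    p=(W[m][:,:2]-[523,24]);a=np.radians(13.95);p=p@np.array([[np.cos(a),-np.sin(a)],[np.sin(a),np.cos(a)]]);q=np.percentile(p,[2,98],axis=0);print(nm,len(p),q.mean(0),q.tolist())
E
```

```text
[547.23049353 -77.76625951 157.64297146] [ 3.00133300e-04  8.42422816e-01 -5.38815038e-01 -1.43662818e-03] [-3.53172382e-01  4.40837081e-01  1.51458363e+00  3.13289282e-05
  1.18910709e+00  2.35567334e+00] [ 0.59371034 -0.25460456 -0.07026901]
6210 [549.32517898 -78.25107299  82.97407058] ((549.2278442382812, -77.30427551269531), (52.36237716674805, 52.353492736816406), 84.5039291381836) ((548.8153686523438, -77.33350372314453), 26.7215576171875)
bar 99 [-16.26874314  84.61984058] [[-54.462551617170575, 78.7739109860967], [21.925065339443393, 90.46577018183714]]
arm 248 [35.69779257 84.95865062] [[11.058189641918416, 78.11309773985569], [60.337395497020886, 91.80420349115374]]
carr 1097 [-12.02159298  85.04695669] [[-57.80043214074424, 56.044270642741196], [33.75724618614625, 114.04964274071725]]
```

View pics/w4.png

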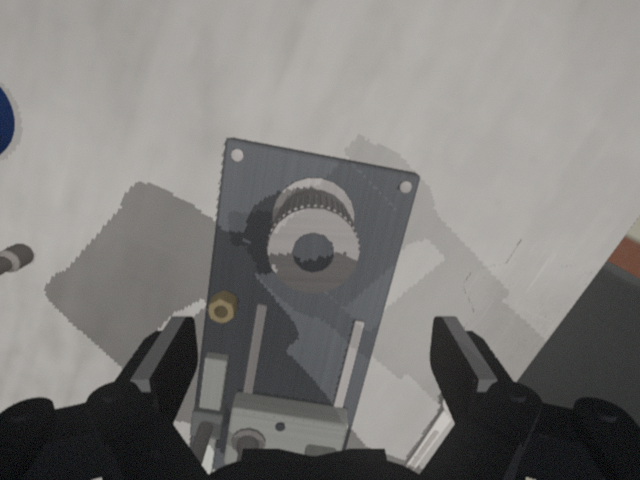

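After release, the top view has the carriage at 85.0 and the stylus arm at 85.0, so it stayed aligned. The wrist view shows the collar at (313,250), measured at (548.8, −77.5). I'll go down and grip.

Request:
step_arm(plan="0 -0.1 5 0 100;0 -0.1 8 0 100;0 -0.1 10 0 100;0 -0.1 11 0 100;0 -0.1 11 0 100;0 -0.1 11 0 0;0 -0.1 11 0 0;0 -0.1 11 0 0;0 -0.1 11 0 0;0 -0.1 11 0 0", grip_force=40)

```text
time_s: 7.9
eef_pos: [549.2, -77.7, 49.9]
ee_rot: [-0.0, 0.843, -0.538, 0.001]
force: [0.9, 0.0, 2.0]
grip_width: 0.588
```

Request:
step_arm(plan="0 0 0 0 0;0 0 0 0 0;0 0 0.2 0 0;0 0 0.4 0 0;0 0 0.6 0 0;0 0 0.6 0 0;0 0 0.6 0 0")

```text
time_s: 8.6
eef_pos: [549.2, -77.7, 45.0]
ee_rot: [-0.0, 0.843, -0.538, 0.001]
force: [-4.8, -0.5, 20.1]
grip_width: 0.588
```

At z = 45.0 the collar is resting on the pins. From here I'll repeat: ease up, turn CCW (negative twist), push lightly.

Request:
step_arm(plan="0 0 -0.2 0 0;0 0 -0.2 -8 0;0 0 -0.2 -16 0;0 0 -0.2 -24 0;0 0 -0.2 -24 0;0 0 -0.1 -24 0;0 0 0 -24 0;0 0 0 -24 0")

```text
time_s: 9.4
eef_pos: [549.2, -77.6, 45.0]
ee_rot: [0.0, 0.937, -0.35, 0.001]
force: [-5.3, 1.4, 21.0]
grip_width: 0.591
```

Request:
step_arm(plan="0 0 -0.2 0 0;0 0 -0.2 -7 0;0 0 -0.2 -13 0;0 0 -0.2 -13 0;0 0 -0.1 -13 0;0 0 0 -13 0;0 0 0 -13 0")

```text
time_s: 10.1
eef_pos: [549.3, -77.6, 45.1]
ee_rot: [0.0, 0.97, -0.242, 0.001]
force: [-4.6, 1.5, 20.9]
grip_width: 0.591
```

Request:
step_arm(plan="0 0 -0.2 0 0;0 0 -0.2 -7 0;0 0 -0.2 -13 0;0 0 -0.2 -13 0;0 0 -0.1 -13 0;0 0 0 -13 0;0 0 0 -13 0")

```text
time_s: 10.8
eef_pos: [549.5, -77.6, 45.0]
ee_rot: [0.0, 0.991, -0.131, 0.001]
force: [-3.1, 1.4, 18.8]
grip_width: 0.595
```

Request:
step_arm(plan="0 0 -0.2 0 0;0 0 -0.2 -7 0;0 0 -0.2 -13 0;0 0 -0.2 -13 0;0 0 -0.1 -13 0;0 0 0 -13 0;0 0 0 -13 0")

```text
time_s: 11.5
eef_pos: [549.3, -77.5, 44.7]
ee_rot: [0.0, 1.0, -0.019, 0.001]
force: [-2.1, 2.1, 17.5]
grip_width: 0.592
```

Request:
step_arm(plan="0 0 -0.2 0 0;0 0 -0.2 -7 0;0 0 -0.2 -13 0;0 0 -0.2 -13 0;0 0 -0.1 -13 0;0 0 0 -13 0;0 0 0 -13 0")

```text
time_s: 12.2
eef_pos: [548.6, -77.4, 43.1]
ee_rot: [-0.0, 0.996, 0.094, -0.0]
force: [-1.2, 0.7, 2.8]
grip_width: 0.59
```

The force fell to 2.8 N and z dropped to 43.1, so the keyways are over the pins. I'll push down gradually.

Request:
step_arm(plan="0 0 0 0 0;0 0 0.2 0 0;0 0 0.4 0 0;0 0 0.6 0 0;0 0 0.6 0 0", grip_force=60)

```text
time_s: 12.7
eef_pos: [548.7, -77.4, 37.1]
ee_rot: [-0.0, 0.995, 0.095, -0.0]
force: [-1.9, 1.2, 6.0]
grip_width: 0.583
```

Request:
step_arm(plan="0 0 0.2 0 0;0 0 0.4 0 0;0 0 0.5 0 0;0 0 0.6 0 0;0 0 0.6 0 0;0 0 0.6 0 0")

```text
time_s: 13.3
eef_pos: [548.9, -77.5, 32.7]
ee_rot: [0.0, 0.995, 0.095, 0.0]
force: [-6.8, 2.9, 20.1]
grip_width: 0.586
```

Contact came 0.7 mm higher than I expected. I'll press a little more and check the top's height.

Request:
step_arm(plan="0 0 0.05 2 0;0 0 0.1 2 0;0 0 0.1 -2 0;0 0 0.1 -2 0;0 0 0.1 0 0;0 0 0.1 0 0")

```text
time_s: 13.9
eef_pos: [549.9, -78.0, 32.6]
ee_rot: [0.001, 0.995, 0.095, 0.002]
force: [-5.7, 1.8, 24.7]
grip_width: 0.585
```

```bash
python3 - <<'E'
from h import *
s=readout.sense();print(s['eef_pos'],s['force'],s['wrist_torque'],s['grip_width'])
for n in ['wrist','side']:
    im,D=cams.capture(n);save(n+'5.png',im);W=w3(n,D)
    m=(D>0)&(np.hypot(W[...,0]-549,W[...,1]+77.5)<22)&(W[...,2]>55)&(W[...,2]<80)
    z=W[m][:,2];print(n,m.sum(),np.percentile(z,[5,25,50,75,95]) if m.sum() else 0)
    A=np.c_[W[m][:,:2]-[549,-77],np.ones(m.sum())]; print(np.linalg.lstsq(A,z,rcond=None)[0])
    if n=='side': save('s5.png',cv2.resize(im[230:350,270:430],(800,600),interpolation=2))
E
```

```text
[549.87419738 -78.00311883  32.61111498] [-5.69661467  1.77193968 24.67429696] [0.30883354 0.94010111 0.0127543 ] 0.5854305534929829
wrist 12399 [63.56969446 64.16284188 64.62831024 65.39570792 66.33696386]
[ 1.28652800e-03 -1.93729006e-03  6.47836005e+01]
side 62 [64.92716355 65.66576105 66.4841883  67.27700417 67.82444895]
[-6.51820437e-02 -2.57892196e-02  6.72512753e+01]
```

View pics/s5.png

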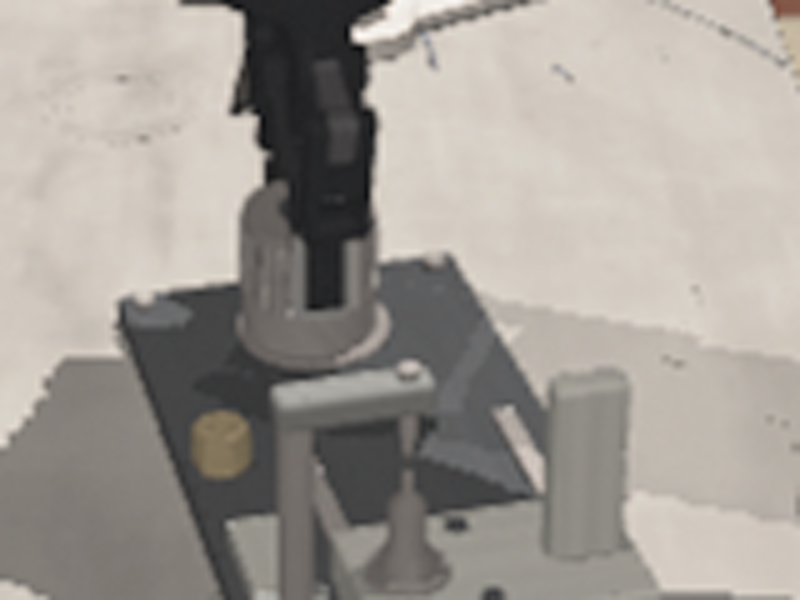

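View pics/wrist5.png

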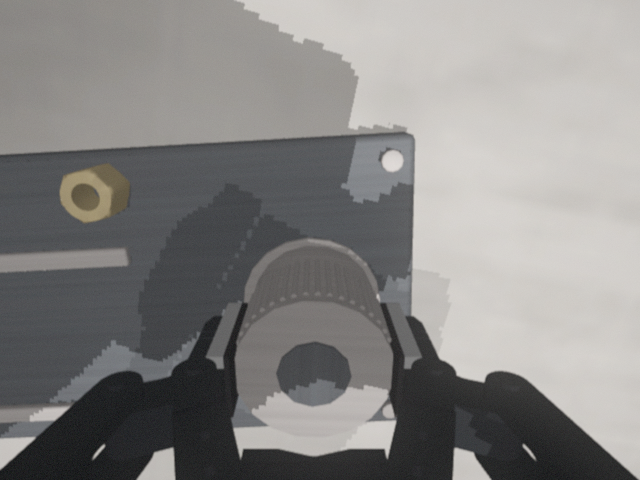

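The wrist depth puts the collar top level at 64.8 mm (nominal 65). The side view shows it sitting on the shoulder at (315,345), and the nozzle tip at (408,465) still under the stylus at (408,455). I'm handing in now, still holding the collar down.

```bash
python3 -c "
from h import *
s=readout.sense();print(s['time_s'],s['eef_pos'],s['force']);print(workorder.finish_job())"
```

```text
14.0 [549.86695353 -78.00007105  32.61045907] [-6.1394409   1.18125303 24.36420942]
the job is handed in; nothing more can be done
None
```

The nozzle tip is under the stylus and the collar is pushed fully home. I handed the job in at 14.0 s with the gripper still holding the collar down at about 24 N.

- **Carriage:** I slid it about 55 mm by the finger bar. After I let go, the top camera put the carriage at 85.0 mm along the jig and the stylus arm at 85.0 mm. The earlier close wrist-camera view agreed to about 0.4 mm.
- **Collar:** I turned it counter-clockwise about 76° (1.3 rad) in steps, with pushes of about 20 N. The keyways then dropped over the pins and I pushed it to its seat. The wrist camera puts its top level at 64.8 mm, against the nominal 65 mm.
- **Checks that disagreed:** By the arm's own reading the collar stopped about 0.7 mm higher than I predicted. The side camera read its top at about 66.5 mm, from only 62 pixels. Pressing harder moved it only 0.1 mm and the wrist camera reads it at seat height, so I take it as seated.
- **Loose parts:** I never touched any of them. I did not re-measure their positions at the end.

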